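# Reset the grind on the coffee grinder

## Task

The coffee grinder is on the wrong grind. Slacken the upper, smaller lock ring so that it no longer clamps, without forcing the dial meanwhile; turn the larger dial under it until the raised pointer on the dial stands at the long bar on the grinder's deck; then turn the lock ring tight again firmly by hand, until you feel about 0.6 newton metre and short of 0.8, which would spoil it, leave the dial at the bar, and do not disturb the things standing round it.

Things in the scene. Friction and masses are not known exactly. Their poses are not given: they have to be found in the camera images.
- grinder: Squat white coffee grinder, 124 x 124 mm, too heavy to move. Origin under its centre on the worktop, z up, -x is its front with the grounds drawer. A steel neck, 30 mm across, stands in the middle of its deck up to 148 mm above the worktop; dial (below), washer and lock ring (above) sit round it on the upright axis through the grinder's origin.
- deck_centre (a point): Centre of the round black deck, 115 mm across, 104 mm above the worktop. Seven white marks lie round it: one long bar at the grinder's -x side, and six short thin ones, each 0.30 rad further anticlockwise.
- index_bar (a point): Middle of the top of the long bar on the deck (20 x 5 mm, 2.5 mm high), 45.5 mm from the axis.
- dial_pointer (a point): Top of the pointer: a raised black rib 9 x 4.5 mm and 2 mm high on the upper face of the dial, 28 mm from the axis. Right when it lies on the straight line from the axis to the long bar.
- dial (a joint): Angle of the dial in rad, anticlockwise positive seen from above, 0 with the pointer at the long bar; starts between 0.8 and 1.2, so it must be turned clockwise; range -0.35 to 1.7, no stop or click at 0. Unclamped it takes about 0.1 Nm. Its face sinks 1.2 mm a radian clockwise, so in the end the ring has to go further round than it stood at first.
- dial_grip (a point): Middle of the dial, on the axis, 116 mm above the worktop. The dial is the lower, larger steel disc with a fine fluted rim: 65 mm across, 16 mm thick, its underside 4 mm above the deck. Its rim is free all round; washer and ring above it are narrower.
- lock_washer: Washer between dial and lock ring, 47 mm across, 3 mm thick, origin at the centre of its underside. It is keyed to the neck and cannot turn, so turning the ring does not drag the dial. While the ring presses on it, it holds the dial by friction; the dial must not be forced then.
- lock_ring: Lock ring, the upper, smaller steel ring with coarse flutes: 44 mm across, 16 mm high, 127 to 143 mm above the worktop; origin at the centre of its underside. A cam ring: turned clockwise seen from above, its inner ramps press the washer down, 6 mm a radian; anticlockwise slackens. It stays at its height, drags 0.3 Nm, breaks loose with 0.5 Nm, is slack after 0.3 rad and can turn 0.65 rad.
- ring_grip (a point): Middle of the lock ring, on the axis, 135 mm above the worktop. Firm is about 0.6 Nm clockwise; let go, it springs back a little and keeps 25 to 35 N on the washer (18 N needed). Over 150 N, about 0.8 Nm, spoils it. After a quick turn the moment read at rest can be too low by the 0.3 Nm drag: turn the last 0.4 rad in steps of about 0.02 rad.
- hopper: Clear plastic bean hopper, a funnel taken off the grinder and stood on its wide mouth, 96 mm across, 92 mm high; bystander. Origin under its centre.
- mug_1: White mug, 100 mm high; bystander.
- canister_coffee: Grey storage jar with wooden lid, 105 mm across, 93 mm high; bystander.
- teaspoon_1: Steel teaspoon, 133 mm long, lying on the worktop; bystander.

How it is judged:
By the outcome, as a careful person would: the job done as asked, in the order asked, and still so for the second after the job is handed in, with the robot touching nothing.
It also fails if it takes over 72 s, if anything falls off the work surface, if the arm or the gripper's body presses on something with over 40 N, if the wrist force passes 120 N, or if a joint passes its speed limit or range.

## Robot

A 6-joint arm with a two-finger parallel gripper is mounted at the origin on a cart in front of the work surface, level with it; the furniture and walls round the work are solid. World frame = base frame: x ahead of the robot, y to its left, z up, the work surface at z = 0. Lengths are in m, angles in degrees, forces in N, time in s.
With the tool pointing down it reaches from about 0.35 to 0.875 m from the base axis. Payload 4.2 kg.
Tool frame: the origin (TCP) lies midway between the tips of the shut fingers; the grasp point (between the pads) lies 19 mm behind it; z points along the fingers, y is the line along which they close (so a half turn about z gives the same grasp; the last joint's range is limited). The gripper opens to 87 mm and grips with 3 to 60 N. Pads are 19 mm wide; open, the fingers measure 117 mm over their backs; the gripper's body (75 mm by 190 mm) begins 51 mm behind the grasp point.
Start: joints at [82.712, 22.042, 0.453, 0, -68.411, -14.817], TCP at [0.235, 0.579, 0.223] pointing down, gripper open.
Joint ranges: [-179.83, 179.83], [-69.29, 118.12], [-61.27, 80.66], [-181.25, 117.63], [-171.15, -9.14], [-177.46, 177.46]. Speed limits (degrees/s): [159.86, 159.86, 180, 180, 180, 180].

## Interface

Orientations are given as [roll, pitch, yaw] about the fixed x, y, z axes, in that order (R = Rz(yaw) Ry(pitch) Rx(roll)).
In Python, from workcell import env gives the robot as it stands. The module is installed in compiled form; this text tells all that it offers. Calls block until the motion is done:
- env.goto(position, orientation): joint-space move of the TCP to a pose.
- env.move_straight(position, rotation=None, rate=0.15, force_limit=None): straight line of the TCP; rotation=None keeps the orientation; rate is the mean speed in m/s. With force_limit (N) it stops when the force on the tool has changed by that much, and returns True; else False.
- env.set_joints(angles): joint-space move.
- env.gripper_to(opening, grasp_force=None): opening from 0.0 (shut) to 1.0 (fully open); grasp_force is the grip in N (None keeps the last); returns when the fingers have stopped.
- env.dwell(seconds).
- env.inverse_kinematics(position, orientation): joint angles nearest the present ones, or None.
- env.read_state(): the state.
- env.grab_frame(name): name is "side" or "top" or "wrist"; returns a dict with "image" (400x640x3 uint8, blue, green, red), "fx", "fy", "cx", "cy" (pixels), "position" and "orientation" of the camera in the world. Camera axes: x right, y up, looking along -z (the intrinsics and any distortion apply to the point x, -y, -z); pixel columns grow to the right and rows downward; lengths in m; the calibration is good to about 2 mm. A picture is of the moment at which its call begins. There is no depth.
A pose or a line that the arm cannot do raises env.Unreachable and nothing moves.
- env.close_job(): hands the job in; it is judged then, once.
Trained networks look in a picture, given as the dict that the camera call returned (one of the last four; its "shot" number tells which), for a name from the list of things; names that differ only in an ending like _2 or _b are one class to them, and where a whole thing is asked for, a point or a joint stands for the part that bears it (a point fixed in the world has none). Each returns a list of dicts, best first, with "score" (0 to 1); they miss things now and then, are a little off and sometimes report something else, mostly with a low value. They report only what shows in the picture. A call takes as long as a camera call.
- env.search_frame(picture, thing): "xyz" ([x, y, z] in m, in world coordinates, good to about 4 mm: the middle of the surface that is visible of it).
- env.trace(picture, thing): "mask" (400x640 bool, what is visible of it).
The state is a dict: "clock": time; "joint_positions": joint angles; "qvel": joint speeds; "joint_torque": joint torques, N m; "position": TCP position; "tool_rot": TCP orientation; "force": force on the tool from outside, world axes, zero at the start; "wrist_torque": the same for the moment, N m; "opening": opening from 0.0 (shut) to 1.0 (fully open); "finger_force": force on a finger pad.
Only numpy, scipy, OpenCV 4.12 (cv2) and the standard library are available. Lean on these libraries where they do the work, as an engineer would, in place of code of your own. Each camera call takes 0.05 s, during which the arm holds its last target. There are 200 camera calls.

## Working session

There is one attempt and no reset: what is moved stays moved. The work goes in short steps, each a Python script; the robot and the scene stay as the last script left them, time stands still between calls to the robot, and variables do not carry over. Pictures are saved under pics/ and viewed, at most 10 in all, crops included, and the job is handed in when it is done.

```bash
mkdir -p pics; ls
python3 - <<'E'
from workcell import env
import cv2,numpy as np
s=env.read_state();print({k:np.round(v,3) for k,v in s.items()})
for n in("side","top"):
    p=env.grab_frame(n);cv2.imwrite(f"pics/a_{n}.png",p["image"]);print(n,p["fx"],p["cx"],p["cy"],p["position"],p["orientation"],[k for k in p])
    for t in("deck_centre","grinder","index_bar","dial_pointer","dial_grip","ring_grip","hopper","mug_1","canister_coffee","teaspoon_1"):
        try:
            r=env.search_frame(p,t);print(t,[(np.round(q["xyz"],3).tolist(),round(q["score"],2)) for q in r[:2]])
        except Exception as e:print(t,repr(e))
E
```

```text
pics
{'clock': np.float64(0.0), 'joint_positions': array([ 8.2712e+01,  2.2092e+01,  3.7800e-01, -3.0000e-02, -6.8411e+01,
       -1.4817e+01]), 'qvel': array([ 0.   , -0.026, -0.002,  0.02 ,  0.017,  0.097]), 'joint_torque': array([-0.0000e+00, -3.9067e+01,  1.8741e+01,  4.2200e+00,  1.1000e-02,
       -0.0000e+00]), 'position': array([0.235, 0.578, 0.221]), 'tool_rot': array([ 1.79872e+02, -5.00000e-03, -2.21160e+01]), 'force': array([-0.183,  0.373, -0.393]), 'wrist_torque': array([ 0.024,  0.001, -0.039]), 'finger_force': np.float64(0.0), 'opening': np.float64(1.0)}
side 480.72101876956475 320.7127078740998 198.146574366854 [-0.40285974 -0.55486485  0.80200147] [ 55.60370713   0.89095235 -61.21045116] ['image', 'fx', 'fy', 'cx', 'cy', 'position', 'orientation', 'shot']
deck_centre [([0.498, -0.072, 0.086], 0.59)]
grinder [([0.5, -0.069, 0.086], 0.79)]
index_bar [([0.499, -0.066, 0.077], 0.78)]
dial_pointer [([0.518, -0.064, 0.124], 0.58)]
dial_grip [([0.516, -0.066, 0.121], 0.57)]
ring_grip []
hopper [([0.482, 0.234, 0.042], 0.57)]
mug_1 [([0.583, -0.286, 0.073], 0.61), ([0.424, 
[... 172 characters left out ...]
[ 0.35399927 -0.03819359  0.97176729] [  9.08349325  -1.34992505 -91.38831227] ['image', 'fx', 'fy', 'cx', 'cy', 'position', 'orientation', 'shot']
deck_centre [([0.52, -0.051, 0.102], 0.88), ([0.617, -0.28, 0.062], 0.21)]
grinder [([0.526, -0.052, 0.104], 0.58), ([0.536, -0.049, 0.123], 0.19)]
index_bar [([0.522, -0.052, 0.105], 0.74)]
dial_pointer [([0.531, -0.05, 0.124], 0.89)]
dial_grip [([0.536, -0.05, 0.124], 0.51)]
ring_grip [([0.536, -0.047, 0.142], 0.47), ([0.522, -0.049, 0.102], 0.4)]
hopper [([0.492, 0.235, 0.043], 0.58)]
mug_1 [([0.619, -0.278, 0.062], 0.62)]
canister_coffee [([0.456, -0.338, 0.092], 0.71)]
teaspoon_1 [([0.389, -0.18, 0.01], 0.69), ([0.532, -0.051, 0.124], 0.37)]
```

```bash
cat > h.py <<'E'
from workcell import env
import cv2,numpy as np
from scipy.spatial.transform import Rotation as R
def pix2w(p,u,v,z):
    d=R.from_euler('xyz',p["orientation"],degrees=True).as_matrix()@np.array([(u-p["cx"])/p["fx"],-(v-p["cy"])/p["fy"],-1])
    o=np.array(p["position"]);return o+d*(z-o[2])/d[2]
def w2pix(p,X):
    c=R.from_euler('xyz',p["orientation"],degrees=True).as_matrix().T@(np.array(X)-p["position"])
    return p["cx"]-p["fx"]*c[0]/c[2],p["cy"]+p["fy"]*c[1]/c[2]
def st(): return env.read_state()
E
python3 - <<'E'
from h import *
env.goto([0.50,-0.05,0.29],[180,0,0])
s=st();print(s["position"],s["tool_rot"],s["joint_positions"],s["clock"])
p=env.grab_frame("wrist");cv2.imwrite("pics/w1.png",p["image"]);print({k:v for k,v in p.items() if k!="image"})
for t in("deck_centre","index_bar","dial_pointer","dial_grip","ring_grip","grinder"):
    print(t,[(np.round(q["xyz"],4).tolist(),round(q["score"],2)) for q in env.search_frame(p,t)[:2]])
E
```

```text
[ 0.50015029 -0.0494777   0.28986568] [-1.79999308e+02  9.57866006e-03  4.94940283e-02] [ 1.28876691e+01  7.47773317e+00 -9.66975710e+00 -2.93309440e-03
 -7.28616952e+01  7.71626895e+01] 3.5333
{'fx': 294.6688766490253, 'fy': 294.6688766490253, 'cx': 318.20334826572287, 'cy': 197.14016021861693, 'position': array([ 0.57209446, -0.04913201,  0.45203316]), 'orientation': array([-1.52642100e+01,  3.20674620e-02, -8.99172724e+01]), 'shot': 3}
deck_centre [([0.5451, -0.0531, 0.1026], 0.94)]
index_bar [([0.5521, -0.0516, 0.1254], 0.69), ([0.5471, -0.0523, 0.1068], 0.66)]
dial_pointer [([0.5017, 0.2298, 0.0461], 0.69), ([0.549, -0.0495, 0.1053], 0.29)]
dial_grip [([0.5372, -0.0542, 0.1213], 0.67)]
ring_grip [([0.5411, -0.0528, 0.1462], 0.76)]
grinder [([0.5442, -0.0502, 0.1016], 0.58)]
```

View pics/w1.png

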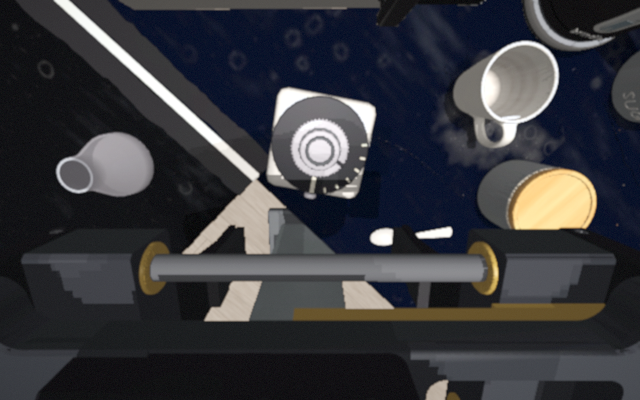

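View pics/a_top.png

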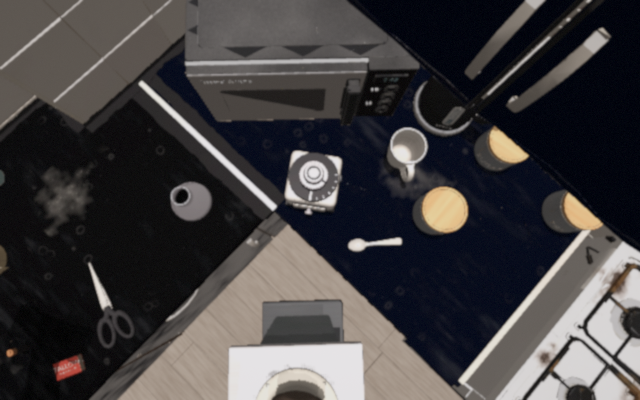

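Run:
```python
from h import *
import pickle
env.goto([0.45,-0.05,0.18],[180,0,0])
p=env.grab_frame("wrist");pickle.dump(p,open("w2.pkl","wb"));print(st()["position"],p["position"],p["orientation"])
print(w2pix(p,[.54,-.051,.104]))
u,v=map(int,w2pix(p,[.54,-.051,.12]));print(u,v)
c=p["image"][max(v-85,0):v+85,u-110:u+110];print(max(v-85,0),u-110)
cv2.imwrite("pics/w2.png",cv2.resize(c,None,fx=3.5,fy=3.5,interpolation=cv2.INTER_CUBIC))
for t in("deck_centre","index_bar","dial_pointer","dial_grip","ring_grip"):
    print(t,[(np.round(q["xyz"],4).tolist(),round(q["score"],2)) for q in env.search_frame(p,t)[:2]])
```

```text
[ 0.45265712 -0.04974455  0.18212609] [ 0.52316479 -0.04951005  0.34378112] [-1.50825710e+01 -9.64796749e-03 -8.99026592e+01]
(np.float64(320.1209662738008), np.float64(95.11258847692511))
320 93
8 210
deck_centre [([0.5425, -0.0529, 0.106], 0.87)]
index_bar [([0.5416, -0.0551, 0.1038], 0.95), ([0.5367, -0.0496, 0.1243], 0.26)]
dial_pointer [([0.5392, -0.0482, 0.1234], 0.8)]
dial_grip [([0.536, -0.0542, 0.1209], 0.64), ([0.5382, -0.0525, 0.1419], 0.26)]
ring_grip [([0.5414, -0.0517, 0.1469], 0.94), ([0.5218, -0.0539, 0.1234], 0.63)]
```

View pics/w2.png

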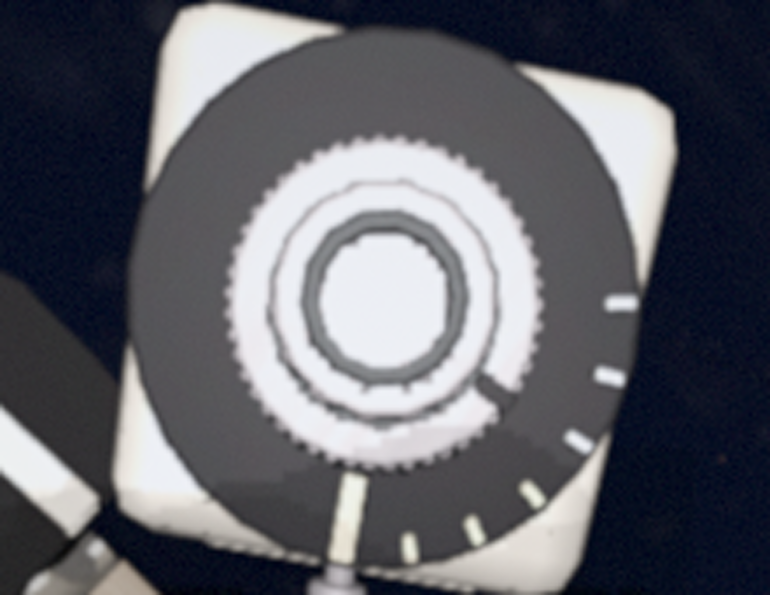

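Run:
```python
from h import *
import pickle
p=pickle.load(open("w2.pkl","rb"))
f=lambda x,y,z:pix2w(p,x/3.5+210-.4,y/3.5+8-.4,z)
for n,a in dict(neck=(384,305,.148),dial=(386,303,.124),deck=(383.5,296.5,.104),bar=(346,518,.1065),ptr=(494,391,.126)).items(): print(n,f(*a))
g=p["image"].copy();m=cv2.inRange(cv2.cvtColor(p["image"],cv2.COLOR_BGR2GRAY),60,125)
c=max([k for k in cv2.findContours(m,cv2.RETR_EXTERNAL,cv2.CHAIN_APPROX_NONE)[0] if cv2.pointPolygonTest(k,(320,93),False)>0],key=cv2.contourArea,default=None)
if c is not None:
    h=cv2.convexHull(c);e=cv2.fitEllipse(h);print(e,pix2w(p,*e[0],.104))
A=f(384,305,.148)[:2]
b=f(346,518,.1065)[:2]-A;q=f(494,391,.126)[:2]-A
an=lambda w:np.arctan2(w[1],w[0])
print(np.linalg.norm(b),np.linalg.norm(q),np.degrees(an(b)),an(q)-an(b)+np.array([0,2*np.pi]))
print(st()["position"],st()["joint_positions"][5])
```

```text
neck [ 0.53713023 -0.05021829  0.148     ]
dial [ 0.53922492 -0.05070751  0.124     ]
deck [ 0.54203729 -0.05026286  0.104     ]
bar [ 0.49377208 -0.04176938  0.1065    ]
ptr [ 0.52211025 -0.07280096  0.126     ]
((319.06488037109375, 103.40802764892578), (161.67918395996094, 176.30274963378906), 5.807260036468506) [ 0.53389896 -0.05020094  0.104     ]
0.0441736718017351 0.027121520132029397 168.97333362398385 [-5.10686214  1.17632317]
[ 0.45125781 -0.04981188  0.1811098 ] 75.67264388688476
```

Run:
```python
from h import *
import pickle
from scipy.optimize import least_squares
p=pickle.load(open("w2.pkl","rb"))
obs=[(.0575,.104,129,638,27,566),(.0325,.124,229,542,137,470),(.022,.143,268,499,180,421)]
t=np.linspace(0,2*np.pi,360)
def proj(c,r,z,q):
    P=np.c_[c[0]+r*np.cos(t),c[1]+r*np.sin(t),0*t+z]
    uv=np.array([w2pix(q,x) for x in P]);return uv[:,0].min(),uv[:,0].max(),uv[:,1].min(),uv[:,1].max()
def res(v):
    q=dict(p);q["orientation"]=p["orientation"]+np.array([v[2],0,0])*1;q["position"]=p["position"]+np.array([0,0,v[3]/1000]);o=[]
    for r,z,*e in obs:
        m=proj(v[:2],r,z,q);w=[e[0]/3.5+209.6,e[1]/3.5+209.6,e[2]/3.5+7.6,e[3]/3.5+7.6]
        o+=list(np.array(m)-w)
    return np.array(o+[v[2]/.5*.5,v[3]*.3])
for s in([.54,-.05,0,0],):
    r=least_squares(res,s,diff_step=1e-4,x_scale=[.01,.01,1,1]);print(r.x,np.round(r.fun,1))
r=least_squares(lambda v:res([v[0],v[1],0,0]),s[:2]);print(r.x,np.round(r.fun,1))
```

```text
[ 0.53641844 -0.05035583 -0.4654448   5.48570251] [-0.2  0.3  0.3  0.4 -0.6 -0.2  0.1 -0.2  0.1  0.5 -0.8  0.6 -0.5  1.6]
[ 0.53772893 -0.05033268] [-1.8  1.9 -0.9  2.4 -1.7  0.9 -0.8  1.1 -0.8  1.4 -1.8  1.4  0.   0. ]
```

Run:
```python
from h import *
import pickle
q=env.grab_frame("top");print("micro",[pix2w(q,u,120,0)for u in(200,300,340)],pix2w(q,300,75,.2))
env.goto([0.537,0.037,0.18],[180,0,-90]);env.dwell(.7)
p=env.grab_frame("wrist");pickle.dump(p,open("w3.pkl","wb"));print(st()["position"],st()["tool_rot"],st()["joint_positions"],p["position"],p["orientation"],st()["clock"])
u,v=map(int,w2pix(p,[.537,-.0503,.12]));print(u,v)
t=max(v-85,0)
c=p["image"][t:v+85,u-110:u+110];print(t,u-110)
cv2.imwrite("pics/w3.png",cv2.resize(c,None,fx=3.5,fy=3.5,interpolation=cv2.INTER_CUBIC))
```

```text
micro [array([0.71683576, 0.23835414, 0.        ]), array([ 0.71280764, -0.02088265,  0.        ]), array([ 0.71118208, -0.12549874,  0.        ])] [ 0.73843566 -0.02610039  0.2       ]
[0.53700921 0.03699771 0.17997649] [ 1.79999062e+02  4.70371564e-04 -9.00003618e+01] [ 2.12104727e+01  1.57047238e+01 -1.54107512e+01 -9.08539804e-04
 -5.88852291e+01 -2.12103650e+01] [ 0.53712162 -0.03450963  0.34217252] [-1.52719540e+01 -1.30657570e-02 -1.79964098e+02] 7.025
318 93
8 208
```

View pics/w3.png

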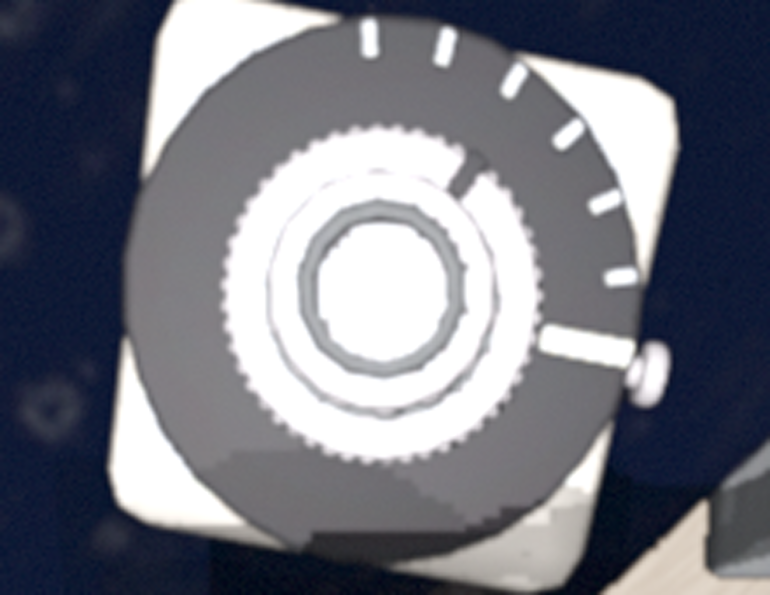

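```bash
cat >> h.py <<'E'
AX=np.array([.538,-.0503])
def log(m=""):
    s=st();print(m,"t%.2f"%s["clock"],"F",np.round(s["force"],1),"M",np.round(s["wrist_torque"],2),"yaw %.2f"%s["tool_rot"][2],"pos",np.round(s["position"]*1000,1),"op %.3f ff %.0f"%(s["opening"],s["finger_force"]));return s
def turn(y,z,ax=AX): env.move_straight([ax[0],ax[1],z],[180,0,y])
E
python3 - <<'E'
from h import *
env.goto([*AX,.18],[180,0,-90])
if env.move_straight([*AX,.130],rate=.08,force_limit=6): log("HIT"); raise SystemExit
log("down")
env.gripper_to(.40,60);log("grip")
for y in(-88,-86,-84): turn(y,.130);log()
E
```

```text
down t8.24 F [ 0.7  0.5 -0.2] M [ 0.01 -0.06  0.03] yaw -89.96 pos [538.4 -50.1 130.3] op 0.999 ff 0
grip t9.07 F [ 0.4  0.2 -0.5] M [ 0.   -0.18  0.06] yaw -90.00 pos [538.1 -50.3 130. ] op 0.485 ff 60
 t9.32 F [ 0.7 -0.8 -2.3] M [-0.07 -0.27  0.46] yaw -87.94 pos [538.1 -50.3 130. ] op 0.483 ff 60
 t9.57 F [ 1.5 -1.1 -1.6] M [-0.   -0.4   0.35] yaw -86.01 pos [538.1 -50.3 129.9] op 0.487 ff 60
 t9.82 F [ 1.2 -0.6 -2.6] M [-0.18 -0.38  0.33] yaw -84.04 pos [538.1 -50.3 129.9] op 0.484 ff 60
```

Run:
```python
from h import *
for y in range(-81,-63,3): turn(y,.130);log()
env.dwell(.2);log()
env.gripper_to(.62);log("open")
env.move_straight([*AX,.18],rate=.15)
env.goto([0.538,0.037,0.18],[180,0,-90]);env.dwell(.3)
import pickle
p=env.grab_frame("wrist");pickle.dump(p,open("w4.pkl","wb"));log()
u,v=map(int,w2pix(p,[.537,-.0503,.12]));t=max(v-85,0);print(t,u-110)
cv2.imwrite("pics/w4.png",cv2.resize(p["image"][t:v+85,u-110:u+110],None,fx=3.5,fy=3.5,interpolation=cv2.INTER_CUBIC))
```

```text
t10.07 F [ 2.  -0.9 -2.2] M [-0.13 -0.56  0.39] yaw -81.04 pos [538.1 -50.3 129.9] op 0.484 ff 60
 t10.32 F [ 2.3 -1.3 -3.6] M [-0.21 -0.71  0.38] yaw -78.07 pos [538.1 -50.3 129.8] op 0.479 ff 60
 t10.57 F [ 2.7 -1.1 -4.5] M [-0.33 -0.73  0.31] yaw -75.09 pos [538.  -50.3 129.8] op 0.482 ff 60
 t10.82 F [ 2.1 -1.3 -6. ] M [-0.39 -0.88  0.28] yaw -72.09 pos [538.  -50.3 129.8] op 0.479 ff 60
 t11.07 F [ 3.4 -1.3 -5.9] M [-0.45 -0.92  0.26] yaw -69.09 pos [538.  -50.3 129.8] op 0.484 ff 60
 t11.32 F [ 2.8 -1.2 -5.8] M [-0.49 -0.96  0.32] yaw -66.09 pos [537.9 -50.3 129.8] op 0.484 ff 60
 t11.52 F [ 3.6 -2.4 -7.2] M [-0.59 -1.03  0.21] yaw -66.05 pos [537.9 -50.3 129.8] op 0.483 ff 60
open t12.07 F [1.2 0.6 0.3] M [0.08 0.04 0.03] yaw -66.00 pos [538.  -50.2 130.3] op 0.618 ff 0
 t13.53 F [-0.1 -0.3 -0.2] M [ 0.1   0.01 -0.01] yaw -90.05 pos [538.   36.4 180. ] op 0.620 ff 0
9 209
```

View pics/w4.png

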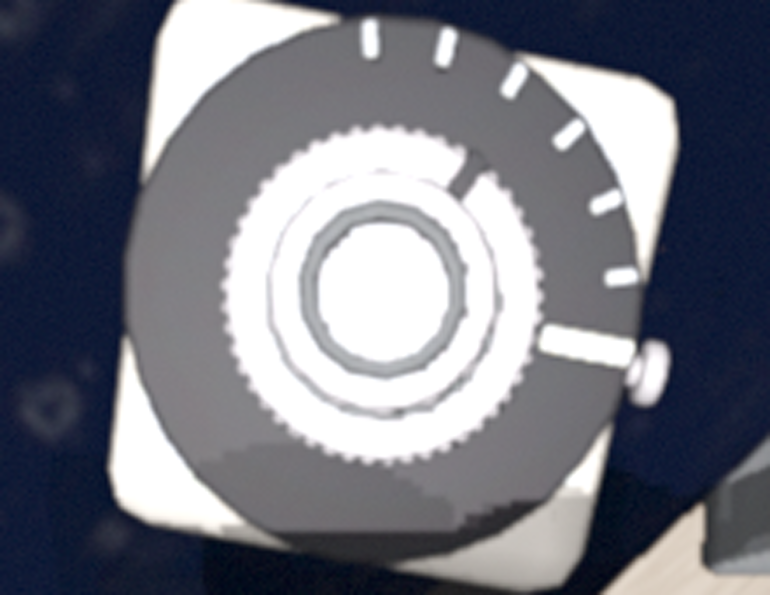

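```bash
cat >> h.py <<'E'
an=lambda w:np.arctan2(w[1],w[0])
def ang(p,bar,ptr,o,zp=.126):
    f=lambda x,z:pix2w(p,x[0]/3.5+o[0]-.4,x[1]/3.5+o[1]-.4,z)[:2]-AX
    b,q=f(bar,.1065),f(ptr,zp);print("bar r %.4f ang %.3f ptr r %.4f rel %.3f"%(np.linalg.norm(b),an(b),np.linalg.norm(q),(an(q)-an(b)+np.pi)%(2*np.pi)-np.pi))
E
python3 - <<'E'
from h import *
import pickle
ang(pickle.load(open("w2.pkl","rb")),(346,518),(494,391),(210,8))
ang(pickle.load(open("w3.pkl","rb")),(587,344),(468,175),(208,8))
env.gripper_to(1.0)
env.goto([*AX,.18],[180,0,-50])
if env.move_straight([*AX,.1092],rate=.08,force_limit=6): log("HIT"); raise SystemExit
log("down")
env.gripper_to(.65,30);log("grip")
for y in(-53,-56,-60): turn(y,.1092);log()
E
```

```text
bar r 0.0450 ang 2.951 ptr r 0.0275 rel 1.146
bar r 0.0453 ang 2.968 ptr r 0.0280 rel 1.114
down t16.24 F [ 0.5 -0.4 -0.3] M [0.04 0.02 0.02] yaw -49.99 pos [538.5 -50.3 109.7] op 1.003 ff 0
grip t16.79 F [-1.   0.3  1.4] M [-0.07  0.26  0.09] yaw -49.99 pos [537.9 -50.4 109.4] op 0.730 ff 30
 t17.04 F [-0.8 -1.8  2.5] M [-0.14  0.32 -0.12] yaw -52.95 pos [537.9 -50.4 109.4] op 0.732 ff 30
 t17.29 F [-1.7  0.2  3.5] M [-0.12  0.38 -0.11] yaw -55.90 pos [537.9 -50.4 109.4] op 0.733 ff 30
 t17.54 F [-0.8 -0.3  4.8] M [-0.14  0.37 -0.05] yaw -59.86 pos [538.  -50.4 109.4] op 0.733 ff 30
```

Run:
```python
from h import *
import pickle
for y in range(-66,-115,-6): turn(y,.1092-.0012*np.radians(-50-y));
log()
env.gripper_to(1.0);log()
env.move_straight([*AX,.18],rate=.15)
env.goto([0.538,0.037,0.18],[180,0,-90]);env.dwell(.3)
p=env.grab_frame("wrist");pickle.dump(p,open("w5.pkl","wb"));log()
t,l=8,208
cv2.imwrite("pics/w5.png",cv2.resize(p["image"][t:t+170,l:l+220],None,fx=3.5,fy=3.5,interpolation=cv2.INTER_CUBIC))
```

```text
t19.87 F [-2.8 -0.1  9.8] M [ 0.13  1.01 -0.05] yaw -113.85 pos [538.3 -50.3 109.3] op 0.737 ff 30
 t20.59 F [ 0.8  0.5 -0.2] M [ 0.04 -0.08  0.  ] yaw -114.00 pos [538.  -50.3 107.8] op 0.998 ff 0
 t22.02 F [-0.4  0.2  0.4] M [ 0.1  -0.13  0.03] yaw -90.09 pos [537.9  36.2 179.9] op 1.002 ff 0
```

View pics/w5.png

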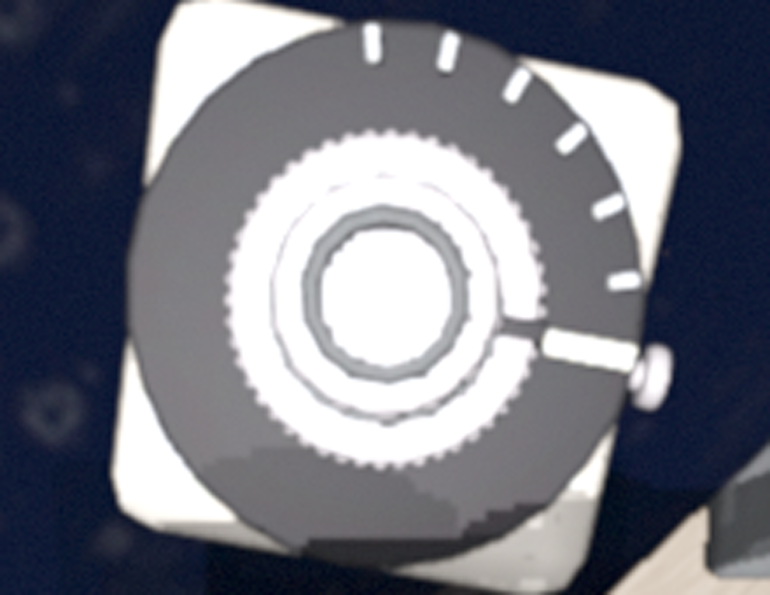

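```bash
cat >> h.py <<'E'
def polar(p,ax,z,r,th):
    Rg,T=np.meshgrid(r,th);m=np.array([w2pix(p,[ax[0]+a*np.cos(b),ax[1]+a*np.sin(b),z]) for a,b in zip(Rg.ravel(),T.ravel())],np.float32).reshape(*Rg.shape,2)
    return cv2.remap(cv2.cvtColor(p["image"],cv2.COLOR_BGR2GRAY),m,None,cv2.INTER_LINEAR).astype(float)
TH=np.radians(np.arange(0,360,.5))
def centre(p,z,R0,dr,ax=AX):
    ax=np.array(ax)
    for _ in range(4):   # rim: strongest brightness step near R0 for each angle
        r=np.arange(R0-dr,R0+dr,.00025);g=cv2.GaussianBlur(polar(p,ax,z,r,TH),(5,5),1)
        e=r[np.argmin(np.diff(g,axis=1),1)]
        A=np.c_[np.ones_like(TH),np.cos(TH),np.sin(TH)];w=np.ones(len(TH),bool)
        for _ in range(5):
            c=np.linalg.lstsq(A[w],e[w],rcond=None)[0];k=abs(e-A@c);w=k<max(.0006,np.median(k)*2)
        ax=ax+c[1:]
    return ax,c[0]
def dial(p,dz=0.):
    a,r=centre(p,.124-dz,.0325,.004)
    th=2.96+np.radians(np.arange(-100,30,.25)) if 0 else 2.96+np.radians(np.arange(-30,100,.25))
    def peak(h,sg):
        h=sg*(h-np.median(h));i=np.argmax(np.convolve(h,np.ones(11),'same'));s=slice(max(i-36,0),i+37);w=np.clip(h[s]-h[s].max()*.3,0,None);return (w*th[s]).sum()/w.sum(),h[i]
    pt=peak(polar(p,a,.1255-dz,np.arange(.0255,.0308,.0005),th).mean(1),-1)
    # deck shares the axis; use calibrated axis corrected by the same camera shift
    ba=peak(polar(p,a,.1065,np.arange(.038,.053,.0005),th).mean(1),1)
    b2=peak(polar(p,AX,.1065,np.arange(.038,.053,.0005),th).mean(1),1)
    print("dial ax",np.round(a*1e3,2),"r %.2f"%(r*1e3),"bar %.4f (AX %.4f) ptr %.4f rel %.4f"%(ba[0],b2[0],pt[0],pt[0]-ba[0]),np.round([pt[1],ba[1]]));return pt[0]-ba[0]
E
python3 - <<'E'
from h import *
import pickle
env.goto([0.538,0.0212,0.19],[180,0,-90]);env.dwell(.5)
p=env.grab_frame("wrist");pickle.dump(p,open("w6.pkl","wb"));log();print(p["position"])
for n,d in(("w2",0),("w3",0),("w4",0),("w5",.0013),("w6",.0013)): print(n);dial(pickle.load(open(n+".pkl","rb")),d)
E
```

```text
t22.82 F [-0.4 -0.5  0.4] M [ 0.07 -0.01 -0.04] yaw -89.99 pos [537.9  21.3 189.9] op 0.999 ff 0
[ 0.53813654 -0.05012909  0.35205275]
w2
dial ax [538.38 -50.22] r 30.99 bar 2.9628 (AX 2.9596) ptr 4.0827 rel 1.1199 [138. 155.]
w3
dial ax [538.29 -50.44] r 31.17 bar 2.9570 (AX 2.9590) ptr 4.0801 rel 1.1230 [134. 142.]
w4
dial ax [538.23 -50.27] r 31.34 bar 2.9608 (AX 2.9593) ptr 4.0871 rel 1.1262 [134. 141.]
w5
dial ax [538.24 -50.36] r 31.50 bar 2.9587 (AX 2.9592) ptr 2.9768 rel 0.0181 [136. 142.]
w6
dial ax [538.26 -50.32] r 31.48 bar 2.9606 (AX 2.9600) ptr 2.9755 rel 0.0149 [133. 136.]
```

Run:
```python
from h import *
z=.1085
env.goto([*AX,.18],[180,0,-100])
if env.move_straight([*AX,z],rate=.1,force_limit=6): log("HIT"); raise SystemExit
env.gripper_to(.65,30);log("grip")
turn(-101.3,z);log()
env.gripper_to(1.0)
env.move_straight([*AX,.18],rate=.15)
env.goto([0.538,0.0212,0.19],[180,0,-90]);env.dwell(.3)
for _ in(0,1):dial(env.grab_frame("wrist"),.0013)
log()
```

```text
grip t24.62 F [-0.  -0.5  0.9] M [ 0.03 -0.06 -0.06] yaw -100.00 pos [538.2 -50.4 108.8] op 0.729 ff 30
 t24.88 F [-0.   0.   2.2] M [ 0.01 -0.04 -0.05] yaw -101.29 pos [538.2 -50.4 108.7] op 0.731 ff 30
dial ax [538.25 -50.26] r 31.60 bar 2.9620 (AX 2.9600) ptr 2.9553 rel -0.0067 [133. 136.]
dial ax [538.26 -50.34] r 31.50 bar 2.9602 (AX 2.9599) ptr 2.9504 rel -0.0098 [133. 137.]
 t27.02 F [-0.3 -0.6  0.2] M [ 0.04 -0.02  0.05] yaw -90.07 pos [537.9  20.5 189.8] op 0.998 ff 0
```

```bash
cat >> h.py <<'E'
def mz(n=4):
    v=[]
    for _ in range(n): env.dwell(.03);v.append(st()["wrist_torque"][2])
    return np.mean(v)
E
python3 - <<'E'
from h import *
env.gripper_to(.65)
env.goto([*AX,.17],[180,0,-55])
if env.move_straight([*AX,.130],rate=.1,force_limit=6): log("HIT"); raise SystemExit
env.gripper_to(.40,60);log("grip");b=mz();print("bias",b)
y=-55.
while y>-64: y-=3;turn(y,.130)
log()
d=1.15
while y>-100:
    y-=d;turn(y,.130);m=mz();print("%.2f %.3f"%(y,m),end="; ")
    if abs(m)>.44:d=.6
    if abs(m)>.57:break
print();log()
E
```

```text
grip t29.57 F [-0.9 -0.2  2.7] M [-0.14  0.52  0.02] yaw -54.99 pos [538.  -50.5 130.7] op 0.480 ff 60
bias 0.02599195868990726
 t30.45 F [-1.4 -0.3  4.8] M [-0.18  0.68 -0.3 ] yaw -64.08 pos [538.  -50.5 130.6] op 0.481 ff 60
-65.15 0.026; -66.30 0.030; -67.45 0.043; -68.60 0.051; -69.75 0.030; -70.90 0.025; -72.05 0.048; -73.20 0.040; -74.35 0.050; -75.50 0.053; -76.65 0.065; -77.80 0.082; -78.95 0.109; -80.10 0.121; -81.25 0.171; -82.40 0.164; -83.55 0.173; -84.70 0.186; -85.85 0.259; -87.00 0.279; -88.15 0.276; -89.30 0.354; -90.45 0.404; -91.60 0.430; -92.75 0.468; -93.35 0.555; -93.95 0.505; -94.55 0.550; -95.15 0.582; 
 t41.57 F [-2.1 -1.1  7.6] M [-0.06  0.77  0.54] yaw -94.99 pos [538.2 -50.4 130.9] op 0.485 ff 60
```

Run:
```python
from h import *
import pickle
print("m",mz(6))
env.gripper_to(.65);log("open")
env.move_straight([*AX,.18],rate=.15)
env.goto([0.538,0.0212,0.19],[180,0,-90]);env.dwell(.4)
for _ in(0,1):p=env.grab_frame("wrist");dial(p,.0013)
cv2.imwrite("pics/w7.png",p["image"])
q=env.grab_frame("top")
for t in("hopper","mug_1","canister_coffee","teaspoon_1"): print(t,[np.round(x["xyz"],3) for x in env.search_frame(q,t)[:1]])
log()
```

```text
m 0.5359004016858483
open t42.37 F [-0.2  0.2  0.2] M [ 0.04 -0.03 -0.01] yaw -95.16 pos [538.  -50.3 129.9] op 0.649 ff 0
dial ax [538.23 -50.24] r 31.59 bar 2.9621 (AX 2.9600) ptr 2.9415 rel -0.0206 [133. 136.]
dial ax [538.19 -50.23] r 31.60 bar 2.9620 (AX 2.9598) ptr 2.9408 rel -0.0212 [133. 136.]
hopper [array([0.491, 0.234, 0.044])]
mug_1 [array([ 0.615, -0.279,  0.06 ])]
canister_coffee [array([ 0.459, -0.34 ,  0.094])]
teaspoon_1 [array([ 0.392, -0.181,  0.007])]
 t43.99 F [ 0.4 -0.4  0.4] M [ 0.11 -0.02  0.02] yaw -90.00 pos [538.   21.2 190. ] op 0.654 ff 0
```

View pics/w7.png

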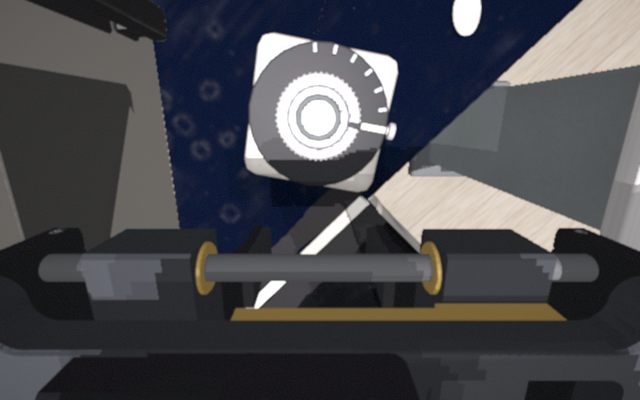

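```bash
python3 -c "
from workcell import env
print(env.close_job())"
```

```text
the job is handed in; nothing more can be done
None
```

I slackened the ring, turned the dial to the bar (0.02 rad past it, clockwise, by the camera), tightened the ring to about 0.55 Nm, a little under the 0.6 asked, and handed the job in at 44 s. The things round it stand where they were; I did not measure the clamp force left on the washer after letting go.

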